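# Free the jammed bin divider and slide it into its slot

### The job

The divider of one stock bin has fallen in askew and is caught under the bin's inner lips. Turn it lengthwise to free its corners, lift it right out of the bin, then slide it down into the bin's pair of facing slots until it stands fully home on the floor, and let go. Leave the other things where they are (the other bin already has its divider).

Things in the scene. Friction and masses are not known exactly. Their poses are not given: they have to be found in the camera images.
- bin: Stock bin with the loose divider: open-topped white shell, metal strips along both long inner walls; fixed. Origin: centre of its underside, on the table. x along its length (the front wall, only 45 mm high, is at -x), y across, z up. Outside 238 x 120 mm, inside the shell 230 x 112 mm; floor surface 5 mm above the origin.
- lips (a point): Middle of the bin's mouth, at the tops of its long walls, strips and lips, 89 mm above the bin's origin. The strips leave 92 mm clear across the bin; above 81 mm each has a lip, 8 mm thick, reaching 10 mm further in, so only 72 mm is clear between the lips.
- slot (a point): Nominal middle of the slots, at lip-top height, 45 mm from the bin's origin along +x. Two facing vertical slots, 8.5 mm wide along x, no lead-in, cut through lip and strip from top to floor, 112 mm from back to back. The strips are clipped in with play: the real slots lie up to 7 mm either way from here along the bin's x (not across, not turned); find them by touch or sight.
- divider: Grey plastic divider, about 0.11 kg: upright plate 6 mm thick (x), 104 mm wide (y), 70 mm high (z), with a central grip tab on top. Origin: middle of its lower edge. It starts upright on the bin's floor, front half, turned about +0.64 rad from the bin, its top corners 6 mm below the lips. It comes out upright once turned on beyond +1.0 rad (1.3 is easy). In the slots its axes are parallel to the bin's.
- tab (a point): Middle of the top of the divider's grip tab, 116 mm above its lower edge. The tab is 10 mm thick (divider's x) and 50 mm wide (y) and rises from the plate; at the start it stands 32 mm above the tops of the lips.
- padlock: Brass padlock lying in the far end (+x) of the bin, beyond the slots, 70 mm long, 40 mm wide, 20 mm thick; loose. Origin: underside of its case.
- other_bin: The second bin, same as the first but with its divider in place in the slots, fixed to the table. Origin and axes as for the bin; the tab of its divider ends 121 mm above the table.
- lock_body: Steel lock body, 40 x 60 x 29 mm, loose in the front half of the other bin. Origin: middle of its underside.
- oil: Upright oil bottle, 54 mm across, 150 mm tall, loose. Origin: middle of its underside.
- door_knob: Brass door knob standing on its rose, 60 mm across, 60 mm tall, loose. Origin: middle of its underside.
- mortise_lock: Flat steel mortise lock case, 90 x 150 x 16 mm, with a 200 mm brass faceplate, lying loose. Origin: middle of the case's underside.
- driver: Screwdriver lying loose on the table. Origin: middle of its underside.
- tape: Roll of paper tape lying flat, 90 mm across, 24 mm high, loose. Origin: middle of its underside.
Not all that is in view belongs to the job. There is more than one size of the divider; the one meant has the size given above.

How it is judged (in metres and radians):
On the way, in this order (a step that is already met when the one before it is completed fails the run):
1. the divider, still down in the bin, has been turned lengthwise (to within 0.7 rad of the bin's length) (angle between the y axis of divider and the x axis of bin, either way round below 0.7 rad and z of divider in the frame of bin below 0.03 m), for 0.05 s.
2. the divider has been lifted right out of the bin (its lower edge above the tops of the lips) (z of divider in the frame of bin above 0.089 m), for 0.1 s.
At the end, for the whole second after the job is handed in: The divider stands in both slots of its bin, fully home: lower edge within 4 mm of the bin's floor, within 11 mm of the nominal slot point along the bin and 8 mm across, parallel to the slots and upright within 0.08 rad, at rest and released (z of divider in the frame of bin between 0.002 and 0.009 m and x of divider in the frame of bin between 0.034 and 0.056 m and y of divider in the frame of bin between -0.008 and 0.008 m and angle between the y axis of divider and the y axis of bin, either way round below 0.08 rad and angle between divider's own z axis and vertical below 0.08 rad and linear speed of divider below 0.02 m/s and contact force between the fingers and divider below 0.1 N); the robot touches nothing.
It fails at once if a bystander (padlock, lock body, oil bottle, door knob, mortise lock, screwdriver or tape) is moved by more than 30 mm (distance of any of padlock, lock_body, oil, door_knob, mortise_lock, driver, tape from where it was at the start of the episode above 0.03 m).
It also fails if it takes over 58 s, if anything falls off the work surface, if the arm or the gripper's body presses on something with over 40 N, if the wrist force passes 120 N, or if a joint passes its speed limit or range.

### The arm

A 6-joint arm with a two-finger parallel gripper is mounted at the origin on the work surface. World frame = base frame: x ahead of the robot, y to its left, z up, the work surface at z = 0. Lengths are in m, angles in degrees, forces in N, time in s.
With the tool pointing down it reaches from about 0.25 to 0.725 m from the base axis. Payload 9.7 kg.
Tool frame: the origin (TCP) lies at the very end of the fingers, on their centre line; the grasp point (between the pads) lies 19 mm behind it (bot.pinch_z is the distance from the TCP to the grasp point, in m); x points along the fingers, z is the direction in which the jaws open and shut, and the axes are right-handed (so a half turn about x gives the same grasp; the last joint's range is limited). The gripper opens to 85 mm and grips with 20 to 120 N. Pads are 22 mm wide; open, the fingers measure 114 mm over their backs; the gripper's body (76 mm by 85 mm) begins 54 mm behind the grasp point. The pads swing forward as they close: fully open they stand 13 mm farther back than shut.
Start: joints at [-63.484, 4.979, 10.078, 95.1, 0, 90], TCP at [0.246, -0.492, 0.231] pointing down, gripper open.
Joint ranges: [-179.16, 179.16], [-48.56, 103.87], [-65.8, 70.77], [-126.05, 130.52], [-82.76, 87.17], [-180, 180]. Speed limits (degrees/s): [127.2, 127.2, 147.25, 180, 180, 180].

### API

Orientations are given as [roll, pitch, yaw] about the fixed x, y, z axes, in that order (R = Rz(yaw) Ry(pitch) Rx(roll)).
In Python, from workcell import bot gives the robot as it stands.
- The arm moves only by the tool play_rows, never from a script. Its argument "rows" is a list of rows, each a list of 3 entries, a list of its own where there are three numbers: the shift along the tool's x, y, z in cm, then the turn about the tool's x in degrees, then the finger opening in cm, from 0 to 8.54. A call has 1 to 12 rows; each row is the pose to reach, as a shift and turn from the pose commanded when the call began, along the tool's axes at that moment; what a row does not reach only later rows make up. A row lasts 1/12 s, in which the tool goes at most 41.7 mm and 7.16 degrees, less where a joint would pass 70% of its speed; a pose out of reach is approached as far as the arm can. A call with a gripper value outside its range is refused whole. The fingers move at their own pace and stop on an object; "squeeze" is the grip in N (left out, the last holds). Time passes only in rows, so rows that repeat a pose let the fingers close. It gives the time, the measured TCP pose, the force and the opening at its end, in the units of the state.
- bot.get_obs(): the state, without advancing time (a new reading comes with each control period).
- bot.camera(name): name is "side" or "top" or "wrist"; returns (picture, depth): 480x640x3 uint8, blue, green, red; 480x640 float32, m along the optical axis (not along the pixel's ray), 0 where there is no reading.
- bot.camera_model(name): a dict with "fx", "fy", "cx", "cy" (pixels), "origin" and "attitude" of the camera in the world; the wrist camera has in their place "mount" (4x4, takes a point from camera to tool coordinates, whose origin is the TCP and whose axes are the tool frame's). Camera axes: x right, y down, z forward; pixel columns grow to the right and rows downward; lengths in m; the calibration is good to about 2 mm. The wrist camera is an equidistant fisheye: a pixel r from the principal point sees the ray r / f radians off the axis. A picture is of the moment at which its call begins: read the wrist's pose just before it. camera_model takes no time and is no camera call.
- bot.job_done(): hands the job in, once; it reports no verdict.
The state is a dict: "time": time; "q": joint angles; "qd": joint speeds; "joint_efforts": joint torques, N m; "ee_pos": TCP position; "tcp_rot": TCP orientation; "wrist_force": force on the tool from outside, world axes, zero at the start; "torque": the same for the moment, N m; "opening": finger opening in m.
Only numpy, scipy, OpenCV 4.12 (cv2) and the standard library are available. Lean on these libraries where they do the work, as an engineer would, in place of code of your own. Each camera call takes 0.05 s, during which the arm holds its last target.

## Working session

There is one attempt and no reset: what is moved stays moved. The work goes in short steps, Python scripts to look and compute and a tool call to move; the robot and the scene stay as the last step left them, time stands still between calls to the robot, and variables do not carry over. Pictures are saved under pics/ and viewed, and the job is handed in when it is done.

Besides the shell and the picture viewer there is one more tool, called after "Call:" as name([rows], argument=value, ...), one row to a line, values as JSON. play_rows: Moves the arm, as the interface text tells. Its arguments: {"type":"object","properties":{"rows":{"type":"array"},"squeeze":{"type":"number"}},"required":["rows"]}

```bash
mkdir -p pics; ls; python3 - <<'E'
from workcell import bot
import cv2,numpy as np
np.set_printoptions(precision=4,suppress=True)
print(bot.get_obs())
for n in("top","side","wrist"):
    print(n,bot.camera_model(n))
    p,d=bot.camera(n); cv2.imwrite(f"pics/{n}0.png",p); np.save(f"pics/{n}0.npy",d)
E
```

```text
pics
{'time': 0.0, 'q': array([-63.4847,   5.0105,  10.0343,  95.0999,  -0.0004,  90.0012]), 'qd': array([-0.026 ,  0.0496,  0.0295,  0.0365,  0.0925,  0.0317]), 'joint_efforts': array([ -0.0011, -52.0392,  46.4807,   0.0162,  -0.    ,   0.    ]), 'ee_pos': array([ 0.2454, -0.4919,  0.2306]), 'tcp_rot': array([-179.6654,   89.9238,  116.8488]), 'wrist_force': array([ 0.2072,  0.1192, -0.062 ]), 'torque': array([-0.0225,  0.0022, -0.019 ]), 'opening': 0.08568282314870045}
top {'fx': 621.7075012758354, 'fy': 621.7075012758354, 'cx': 310.30798066114903, 'cy': 243.88851901172572, 'origin': array([ 0.271 , -0.0292,  1.4651]), 'attitude': array([-167.4388,   -0.1858,  -86.3382])}
side {'fx': 452.4082273989284, 'fy': 452.4082273989284, 'cx': 317.48548484029425, 'cy': 237.58555492008367, 'origin': array([0.1742, 0.6676, 0.6558]), 'attitude': array([-123.7204,   -1.2392, -148.665 ])}
wrist {'fx': 371.64829954431775, 'fy': 371.64829954431775, 'cx': 321.8253162295285, 'cy': 239.97601210380267, 'mount': array([[ 0.0001, -0.3218,  0.9468, -0.1438],
       [-0.    , -0.9468, -0.3218,  0.0823],
       [ 1.    ,  0.    , -0.0001,  0.0021],
       [ 0.    ,  0.    ,  0.    ,  1.    ]])}
```

View pics/top0.png

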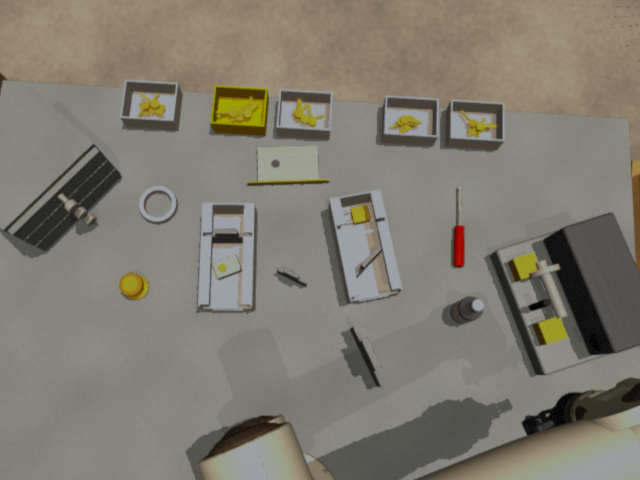

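View pics/side0.png

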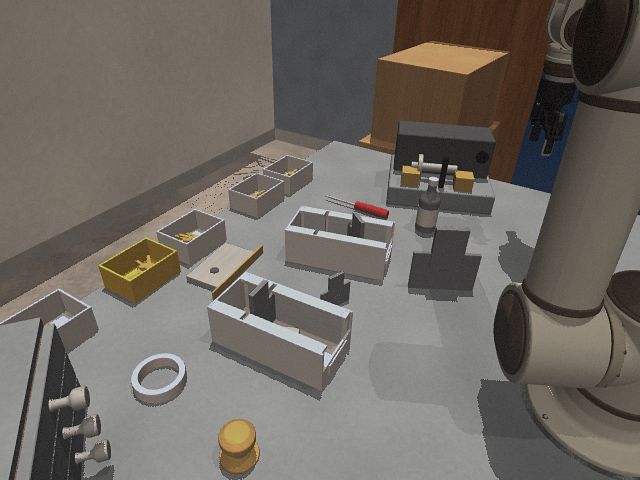

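View pics/wrist0.png

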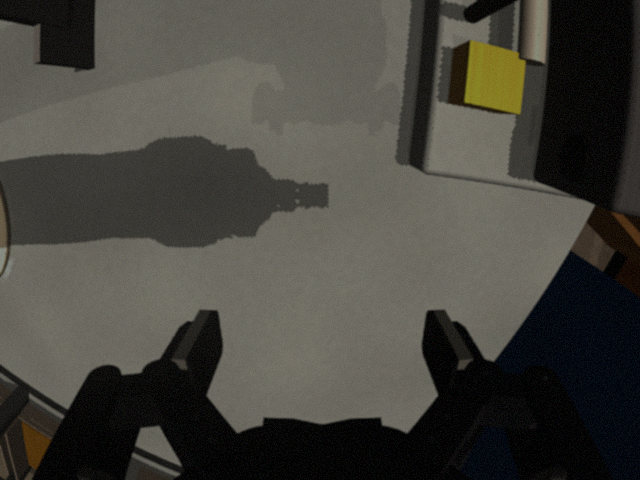

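Candidates for the divider, in top-view pixels:
- (368,263): askew in the bin that also holds the brass padlock at (359,214).
- (228,237): already in the other bin's slots.
- (365,355): large one standing on the table.
- (292,278): small one on the table.

By the description it is the one at (368,263). I'll check it in a close crop and measure.

```bash
cat > h.py <<'E'
from workcell import bot
import cv2,numpy as np
from scipy.spatial.transform import Rotation as R
np.set_printoptions(precision=4,suppress=True)
def RT(rpy): return R.from_euler('xyz',rpy,degrees=True).as_matrix()
def cloud(name,d,m=None):
    m=m or bot.camera_model(name)
    v,u=np.mgrid[0:480,0:640]
    c=np.stack([(u-m['cx'])/m['fx']*d,(v-m['cy'])/m['fy']*d,d],-1)
    return c@RT(m['attitude']).T+m['origin']
def ray(name,u,v,z):
    m=bot.camera_model(name)
    r=RT(m['attitude'])@np.array([(u-m['cx'])/m['fx'],(v-m['cy'])/m['fy'],1])
    return m['origin']+r*(z-m['origin'][2])/r[2]
E
python3 - <<'E'
from h import *
p=cv2.imread('pics/top0.png'); d=np.load('pics/top0.npy')
c=p[180:310,315:415]; cv2.imwrite('pics/c1.png',cv2.resize(c,None,fx=6,fy=4.6 and 6,interpolation=cv2.INTER_CUBIC)[:600*2:1][:, :800] if 0 else cv2.resize(c,None,fx=4.6,fy=4.6,interpolation=cv2.INTER_CUBIC))
P=cloud('top',d)
sub=P[180:310,315:415]
z=sub[...,2]
img=np.clip(z/0.14*255,0,255).astype(np.uint8)
cv2.imwrite('pics/c1z.png',cv2.resize(cv2.applyColorMap(img,cv2.COLORMAP_JET),None,fx=4.6,fy=4.6,interpolation=cv2.INTER_NEAREST))
p=cv2.imread('pics/side0.png');cv2.imwrite('pics/c2.png',cv2.resize(p[195:290,275:405],None,fx=6,fy=6,interpolation=cv2.INTER_CUBIC))
E
```

```text
(no output)
```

View pics/c1.png

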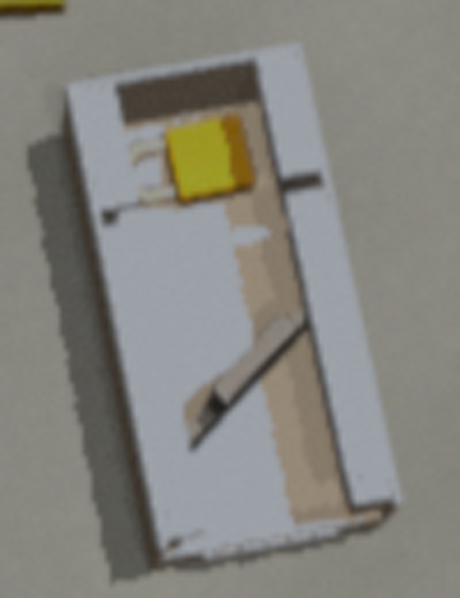

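View pics/c1z.png

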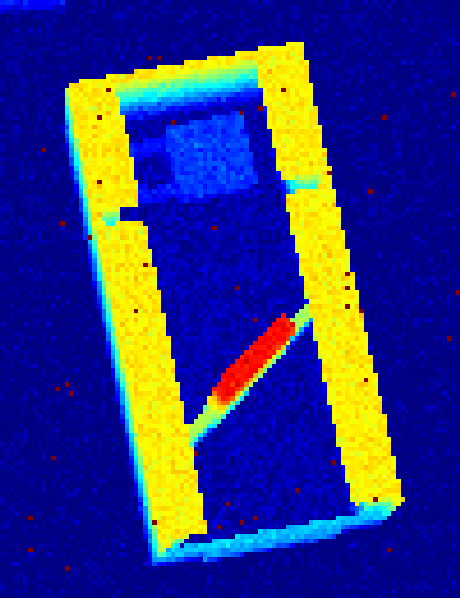

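View pics/c2.png

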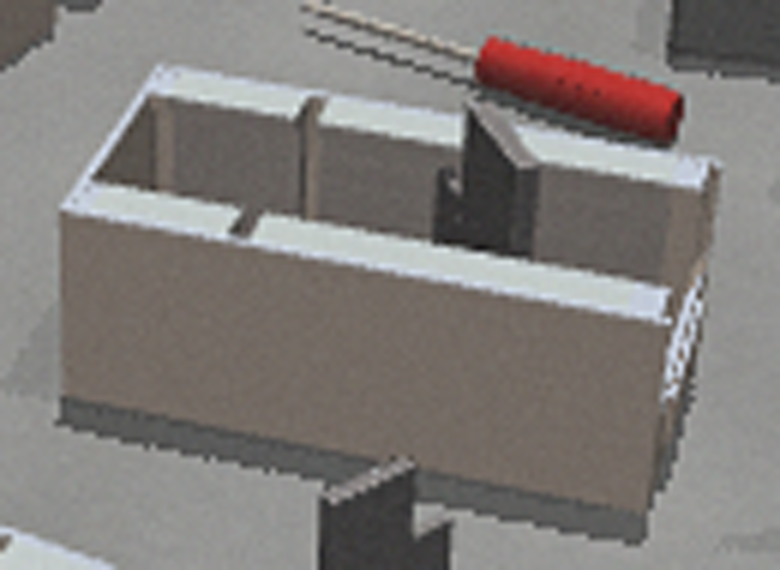

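The crop shows the askew plate under the lips, with its tab in the middle (pixel about 369,262). The slots show as dark notches, at about crop (110,216) and (302,182). Next I measure the bin frame, tab, slot and padlock.

```bash
python3 - <<'E'
from h import *
d=np.load('pics/top0.npy')
P=cloud('top',d)
box=np.zeros((480,640),bool); box[180:310,315:415]=1
z=P[...,2]
# table bias
print('table z',np.median(P[300:310,400:415,2]))
rim=box&(z>.08)&(z<.1)
n,l,s,_=cv2.connectedComponentsWithStats(rim.astype(np.uint8),connectivity=8)
print(s)
# all rim points sans tab zone
pts=P[rim]
print('rim z',np.median(pts[:,2]))
rc=cv2.minAreaRect((pts[:,:2]*1000).astype(np.float32)); print('rim',rc, cv2.boxPoints(rc))
wall=box&(z>.03)&(z<.1)
# tab
tab=box&(z>.108)&(z<.14)
t=P[tab]; rt=cv2.minAreaRect((t[:,:2]*1000).astype(np.float32)); print('tab',rt,np.median(t[:,2]),t.mean(0))
pl=box&(z>.06)&(z<.14)
yaw=None
# axes from rim long edge
b=cv2.boxPoints(rc); e=[b[1]-b[0],b[2]-b[1]]; L=max(e,key=np.linalg.norm); L=L/np.linalg.norm(L)
if L[0]<0:L=-L
W=np.array([-L[1],L[0]]); c=np.array(rc[0])
print('bin yaw',np.degrees(np.arctan2(L[1],L[0])),'c',c)
u=(P[...,:2]*1000-c)@L; w=(P[...,:2]*1000-c)@W
for sgn in(1,-1):
    for lo,hi in((37,44),(44,50),(50,56)):
        m=box&(sgn*w>lo)&(sgn*w<hi)&(z<.08)&(u>10)&(u<90); print(sgn,lo,'slot',m.sum(),np.median(u[m]),u[m].mean())
m=box&rim; 
print('extent u',np.percentile(u[rim],[0.2,99.8]),'w',np.percentile(w[rim],[.2,99.8]))
pm=box&(z>.012)&(z<.04)&(u>20)&(abs(w)<50); print('padlock', pm.sum(), np.median(z[pm]),np.percentile(u[pm],[1,50,99]),np.percentile(w[pm],[1,50,99]))
ax=t[:,:2]*1000
a=np.linalg.svd(ax-ax.mean(0),full_matrices=0)[2][0]; print('tab dir',a,np.degrees(np.arctan2(a[1],a[0])), 'tab uw',(ax.mean(0)-c)@L,(ax.mean(0)-c)@W)
for px in((0,0),):pass
E
```

```text
table z 0.0001273890103130615
[[     0      0    640    480 304920]
 [   330    189     73    110   2260]
 [   369    254      9      9      9]
 [   366    265      2      1      2]
 [   360    266      4      4      9]]
rim z 0.08941215731236107
rim ((589.1246337890625, -137.69412231445312), (238.66094970703125, 121.2013931274414), 14.353439331054688) [[ 458.496  -108.5674]
 [ 488.5421 -225.9855]
 [ 719.7533 -166.8208]
 [ 689.7072  -49.4027]]
tab ((548.7841796875, -147.34994506835938), (10.098160743713379, 49.96755599975586), 50.4477424621582) 0.12099673358679497 [ 0.5478 -0.1469  0.1207]
bin yaw 14.353438 c [ 589.1246 -137.6941]
1 37 slot 3 68.85233164613891 67.86550045055797
1 44 slot 5 52.11133861759601 51.8502163751902
1 50 slot 5 51.98047782030733 51.82186473314579
-1 37 slot 92 48.920515392163566 48.99723718362546
-1 44 slot 70 53.717427497107714 51.68101221857591
-1 50 slot 8 51.1637341965688 50.66125125330785
extent u [-116.7751  119.0787] w [-60.2246  60.4936]
padlock 492 0.023876445878976083 [ 28.1589  88.5072 116.1861] [-46.1961  -7.8568  28.2372]
tab dir [-0.7699  0.6381] 140.34603307601887 tab uw -42.25924712630419 1.3613131159640344
```

```bash
cat >> h.py <<'E'
def plan(xyz,jaw):
    "shift in tool axes (cm), and turn about tool x (deg) to bring TCP to xyz with jaw axis at world angle jaw (mod 180)"
    o=bot.get_obs(); T=RT(o['tcp_rot'])
    s=T.T@(np.array(xyz)-o['ee_pos'])*100
    zx=np.degrees(np.arctan2(T[1,2],T[0,2]))
    dw=(jaw-zx+90)%180-90
    # tool x points down: positive turn about tool x = negative about world z
    print('t',o['time'],'pos',o['ee_pos'],'jaw',zx,'toolx',T[:,0],'tooly',T[:,1],'shift cm',s,'turn',-dw,'F',o['wrist_force'],'op',o['opening'],'q',o['q'])
E
python3 - <<'E'
from h import *
plan([.548,-.147,.2],50.4)
d=np.load('pics/top0.npy');P=cloud('top',d)
for n,(u,v) in dict(oil=(475,305),big=(370,355),small=(292,278),oilbase=(460,310)).items(): print(n,P[v,u])
E
```

```text
t 0.15 pos [ 0.2455 -0.492   0.2308] jaw -63.482168165612364 toolx [-0.0004  0.0009 -1.    ] tooly [ 0.8948  0.4465 -0.    ] shift cm [  3.0925  42.4732 -17.3614] turn 66.11783183438763 F [ 0.3848  1.2843 -0.2855] op 0.08548663007356375 q [-63.4833   5.0039  10.047   95.0983  -0.001   89.9989]
oil [ 0.454  -0.3727  0.1472]
big [ 0.3345 -0.1533  0.1579]
small [0.5031 0.0234 0.0489]
oilbase [ 0.448  -0.3532  0.0958]
```

Call:
play_rows([
  [[0, 3, -1], -5, 8.5],
  [[0, 6, -2.5], -10, 8.5],
], squeeze=60)

```text
time: 0.32
ee_pos: [0.2879, -0.4433, 0.2303]
tcp_rot: [178.5, 89.9, 125.0]
wrist_force: [1.1, 0.3, -0.0]
opening: 0.0849
```

```bash
python3 - <<'E'
from h import *
plan([.548,-.147,.23],50.4)
E
```

```text
t 0.3167 pos [ 0.2879 -0.4433  0.2303] jaw -53.43676688249458 toolx [-0.0007  0.0009 -1.    ] tooly [0.8032 0.5957 0.    ] shift cm [ 0.0445 38.5428 -8.3043] turn 76.16323311750543 F [ 1.0634  0.3489 -0.0419] op 0.08490368428177901 q [-56.9979   2.0708   6.9185  94.913   -0.0023  86.4388]
```

Call:
play_rows([
  [[0, 3.5, -0.8], -7, 8.5],
  [[0, 7, -1.5], -14, 8.5],
  [[0, 10.5, -2.3], -21, 8.5],
  [[0, 14, -3], -28, 8.5],
  [[0, 17.5, -3.8], -35, 8.5],
  [[0, 21, -4.5], -42, 8.5],
  [[0, 24.5, -5.3], -49, 8.5],
  [[0, 28, -6], -56, 8.5],
  [[0, 31.5, -6.8], -63, 8.5],
  [[0, 35, -7.5], -70, 8.5],
  [[0, 37.5, -8.1], -77, 8.5],
  [[0, 38.5, -8.3], -83, 8.5],
])

```text
time: 1.32
ee_pos: [0.5498, -0.1443, 0.2305]
tcp_rot: [99.4, 89.9, 129.4]
wrist_force: [-0.2, -0.8, 0.4]
opening: 0.0851
```

```bash
python3 - <<'E'
from h import *
plan([.548,-.147,.17],50.4)
E
```

```text
t 1.3167 pos [ 0.5498 -0.1443  0.2305] jaw 30.031861209607243 toolx [-0.0006  0.0008 -1.    ] tooly [-0.5005  0.8657  0.001 ] shift cm [ 6.0507 -0.147  -0.2869] turn -20.36813879039275 F [-0.1625 -0.7672  0.42  ] op 0.08506635751358779 q [-14.7267   7.5823  12.828   95.2913   0.033   45.2415]
```

Call:
play_rows([
  [[1.5, -0.1, -0.2], -7, 8.5],
  [[3, -0.1, -0.3], -14, 8.5],
  [[4, -0.1, -0.3], -20.4, 8.5],
  [[4, -0.1, -0.3], -20.4, 8.5],
])

```text
time: 1.65
ee_pos: [0.5451, -0.1491, 0.1886]
tcp_rot: [114.7, 89.8, 165.0]
wrist_force: [-0.2, 0.1, -0.5]
opening: 0.0851
```

```bash
python3 - <<'E'
from h import *
plan([.548,-.147,.095],50.4)
p,d=bot.camera('wrist'); cv2.imwrite('pics/w1.png',p); np.save('pics/w1.npy',d)
E
```

```text
t 1.65 pos [ 0.5451 -0.1491  0.1886] jaw 50.22155437819257 toolx [-0.0038  0.001  -1.    ] tooly [-0.7685  0.6398  0.0036] shift cm [ 9.362  -0.1167  0.3637] turn -0.17844562180742685 F [-0.1655  0.1096 -0.4561] op 0.0851488617949002 q [-15.3007   6.6141   7.1136  90.7248  -0.0011  24.4779]
```

View pics/w1.png

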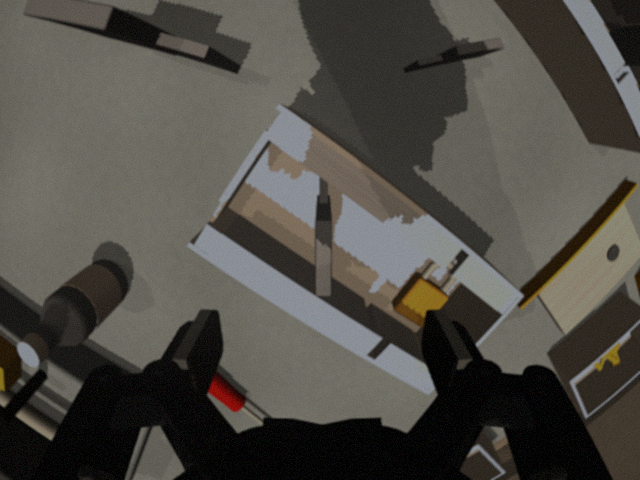

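Call:
play_rows([
  [[2, 0, 0.2], 0, 8.5],
  [[4, -0.1, 0.2], 0, 8.5],
  [[6, -0.1, 0.2], 0, 8.5],
  [[7.5, -0.1, 0.2], 0, 8.5],
  [[8.2, -0.1, 0.2], 0, 8.5],
  [[8.2, -0.1, 0.2], 0, 8.5],
])

```text
time: 2.2
ee_pos: [0.5475, -0.1486, 0.1084]
tcp_rot: [114.5, 89.9, 164.3]
wrist_force: [0.2, -0.2, -0.6]
opening: 0.0852
```

```bash
python3 - <<'E'
from h import *
plan([.548,-.147,.096],50.4)
p,d=bot.camera('wrist'); cv2.imwrite('pics/w2.png',p)
E
```

```text
t 2.2 pos [ 0.5475 -0.1486  0.1084] jaw 49.748747537044764 toolx [-0.0017  0.0005 -1.    ] tooly [-0.7632  0.6461  0.0016] shift cm [1.2395 0.0638 0.154 ] turn -0.6512524629552274 F [ 0.1749 -0.2254 -0.5545] op 0.0851832610710879 q [-15.1846   6.7723  -1.5613  81.7699   0.0009  25.0667]
```

View pics/w2.png

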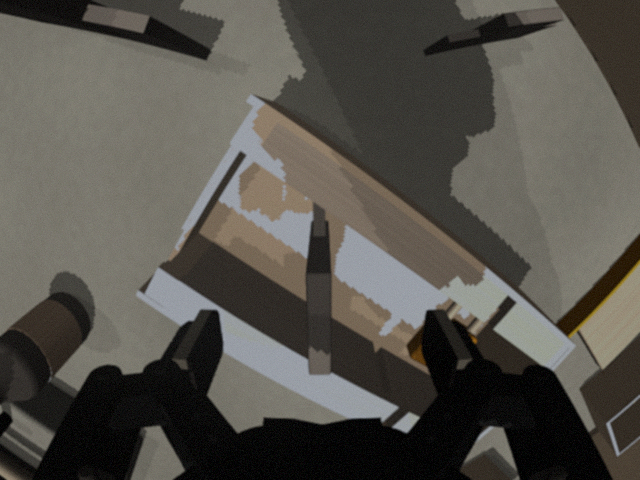

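Call:
play_rows([
  [[0.6, 0, 0], -0.4, 8.5],
  [[1.2, 0, 0], -0.6, 8.5],
  [[1.3, 0, 0], -0.6, 8.5],
  [[1.3, 0, 0], -0.6, 5],
  [[1.3, 0, 0], -0.6, 3],
  [[1.3, 0, 0], -0.6, 1.5],
  [[1.3, 0, 0], -0.6, 0.5],
  [[1.3, 0, 0], -0.6, 0.5],
  [[1.3, 0, 0], -0.6, 0.5],
  [[1.3, 0, 0], -0.6, 0.5],
])

```text
time: 3.08
ee_pos: [0.5481, -0.1487, 0.0966]
tcp_rot: [-84.5, 90.0, -34.0]
wrist_force: [-0.2, -1.0, -1.3]
opening: 0.0087
```

```bash
python3 - <<'E'
from h import *
plan([.548,-.147,.096],89.4)
p,d=bot.camera('wrist'); cv2.imwrite('pics/w3.png',p)
E
```

```text
t 3.0833 pos [ 0.5481 -0.1487  0.0966] jaw 50.51250440216274 toolx [ 0.0004 -0.0003 -1.    ] tooly [-0.7718  0.6359 -0.0005] shift cm [0.0597 0.1222 0.1257] turn -38.88749559783727 F [-0.1703 -1.0274 -1.2615] op 0.008677095298506852 q [-15.178    6.8688  -2.7602  80.3448  -0.0089  24.3095]
```

View pics/w3.png

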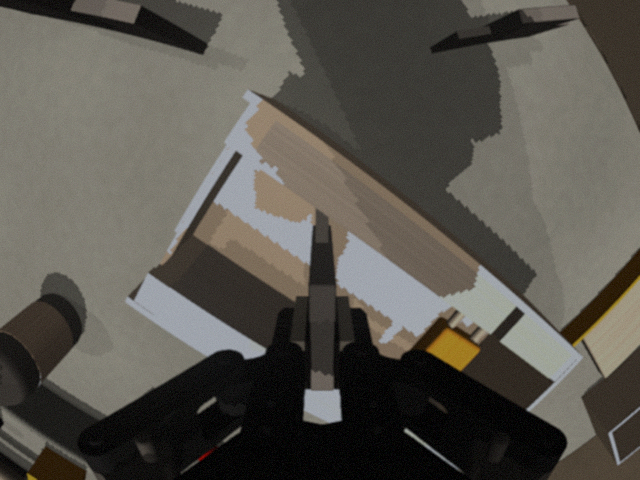

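Call:
play_rows([
  [[-0.2, 0, 0], 0, 0.5],
  [[-0.3, 0, 0], -4, 0.5],
  [[-0.3, 0, 0], -8, 0.5],
  [[-0.3, 0, 0], -13, 0.5],
  [[-0.3, 0, 0], -18, 0.5],
  [[-0.3, 0, 0], -23, 0.5],
  [[-0.3, 0, 0], -28, 0.5],
  [[-0.3, 0, 0], -33, 0.5],
  [[-0.3, 0, 0], -38, 0.5],
  [[-0.3, 0, 0], -39, 0.5],
  [[-0.3, 0, 0], -39, 0.5],
  [[-0.3, 0, 0], -39, 0.5],
])

```text
time: 4.13
ee_pos: [0.548, -0.1486, 0.0992]
tcp_rot: [67.1, 90.0, 156.5]
wrist_force: [-0.1, -0.1, -1.4]
opening: 0.0091
```

```bash
python3 - <<'E'
from h import *
plan([.548,-.147,.096],89.4)
p,d=bot.camera('wrist'); cv2.imwrite('pics/w4.png',p)
p,d=bot.camera('side'); cv2.imwrite('pics/s4.png',p[120:360,200:520])
E
```

```text
t 4.1333 pos [ 0.548  -0.1486  0.0992] jaw 89.36641984098986 toolx [-0.0002  0.0001 -1.    ] tooly [-0.9999  0.0111  0.0002] shift cm [ 0.3185 -0.002   0.1627] turn -0.03358015901014255 F [-0.0924 -0.1168 -1.3583] op 0.009084810611949318 q [-15.1766   6.8487  -2.4959  80.6703   0.0022 -14.543 ]
```

View pics/w4.png

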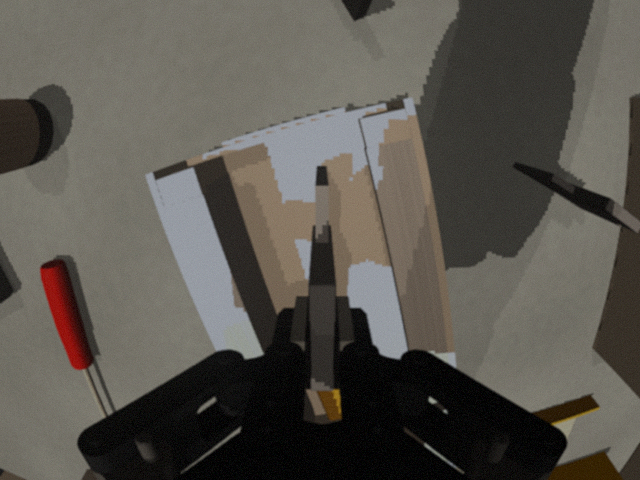

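View pics/s4.png

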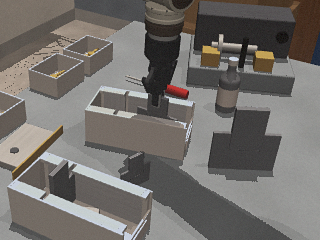

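The divider has turned with the jaws and lies lengthwise between the lips. Now I lift it.

Call:
play_rows([
  [[-1, 0, 0], 0, 0.5],
  [[-2, 0, 0], 0, 0.5],
  [[-3.2, 0, 0], 0, 0.5],
  [[-4.4, 0, 0], 0, 0.5],
  [[-5.6, 0, 0], 0, 0.5],
  [[-6.8, 0, 0], 0, 0.5],
  [[-8, 0, 0], 0, 0.5],
  [[-9.2, 0, 0], 0, 0.5],
  [[-10.2, 0, 0], 0, 0.5],
  [[-10.8, 0, 0], 0, 0.5],
  [[-10.8, 0, 0], 0, 0.5],
  [[-10.8, 0, 0], 0, 0.5],
])

```text
time: 5.23
ee_pos: [0.5482, -0.1487, 0.2073]
tcp_rot: [-102.1, 90.0, -12.6]
wrist_force: [-0.5, 0.1, -1.3]
opening: 0.0088
```

```bash
python3 - <<'E'
from h import *
L=np.array([np.cos(np.radians(14.35)),np.sin(np.radians(14.35))])
print('slot xy',np.array([.5891,-.1377])+.0515*L)
t=np.array([.5891,-.1377])+.0515*L
plan([t[0],t[1],.207],14.35)
p,d=bot.camera('side'); cv2.imwrite('pics/s5.png',p[120:360,200:520])
E
```

```text
slot xy [ 0.639  -0.1249]
t 5.2333 pos [ 0.5482 -0.1487  0.2073] jaw 89.51657980694286 toolx [ 0.0002 -0.     -1.    ] tooly [-1.      0.0084 -0.0002] shift cm [ 0.0341 -9.0623  2.4498] turn 75.16657980694286 F [-0.4843  0.0617 -1.3314] op 0.008848043904831106 q [-15.1744   7.0107   9.6186  92.598    0.0004 -14.691 ]
```

View pics/s5.png

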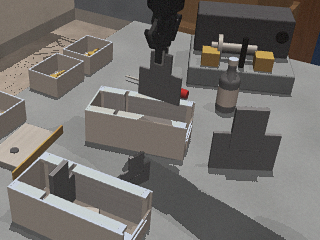

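Call:
play_rows([
  [[0, -0.8, 0.2], 7, 0.5],
  [[0, -1.6, 0.4], 14, 0.5],
  [[0, -2.4, 0.7], 21, 0.5],
  [[0, -3.3, 0.9], 28, 0.5],
  [[0, -4.2, 1.1], 35, 0.5],
  [[0, -5.1, 1.4], 42, 0.5],
  [[0, -6, 1.6], 49, 0.5],
  [[0, -7, 1.9], 56, 0.5],
  [[0, -8, 2.2], 63, 0.5],
  [[0, -9, 2.4], 70, 0.5],
  [[0, -9.1, 2.4], 75.2, 0.5],
  [[0, -9.1, 2.4], 75.2, 0.5],
])

```text
time: 6.28
ee_pos: [0.6394, -0.1252, 0.2057]
tcp_rot: [153.9, 89.9, 168.0]
wrist_force: [0.2, 0.6, -0.4]
opening: 0.0089
```

```bash
python3 - <<'E'
from h import *
plan([.639,-.1249,.207],14.35)
for n in('wrist','top','side'):
    p,d=bot.camera(n); cv2.imwrite(f'pics/{n}6.png',p); np.save(f'pics/{n}6.npy',d)
    if n=='top': cv2.imwrite('pics/top6c.png',cv2.resize(p[170:310,310:420],None,fx=4,fy=4,interpolation=cv2.INTER_CUBIC))
    if n=='side': cv2.imwrite('pics/side6c.png',cv2.resize(p[150:290,260:420],None,fx=4,fy=4,interpolation=cv2.INTER_CUBIC))
plan([.639,-.1249,.207],14.35)
E
```

```text
t 6.2833 pos [ 0.6394 -0.1252  0.2057] jaw 14.103486146372584 toolx [-0.0021  0.0004 -1.    ] tooly [-0.2437  0.9699  0.0009] shift cm [-0.1259  0.0343 -0.0294] turn -0.24651385362741962 F [ 0.2457  0.6268 -0.3753] op 0.008881265753282932 q [-11.0769  19.22    23.9051  94.8068   0.002   64.8196]
t 6.4333 pos [ 0.6389 -0.1254  0.2068] jaw 14.499291540067382 toolx [-0.0009  0.0002 -1.    ] tooly [-0.2504  0.9682  0.0004] shift cm [-0.0243  0.0489  0.0239] turn 0.14929154006738088 F [-0.2049 -0.0061 -0.7035] op 0.008794994744572253 q [-11.1074  19.1046  23.8722  94.8227  -0.0004  64.3933]
```

View pics/wrist6.png

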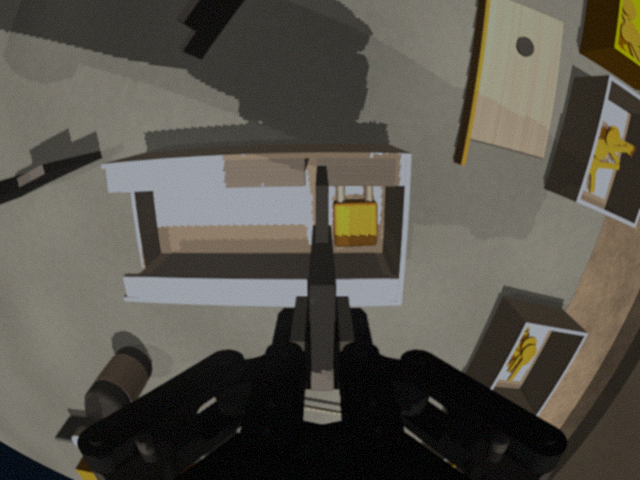

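View pics/top6c.png

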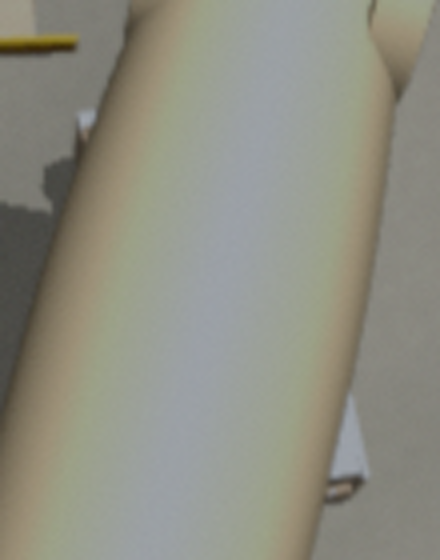

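View pics/side6c.png

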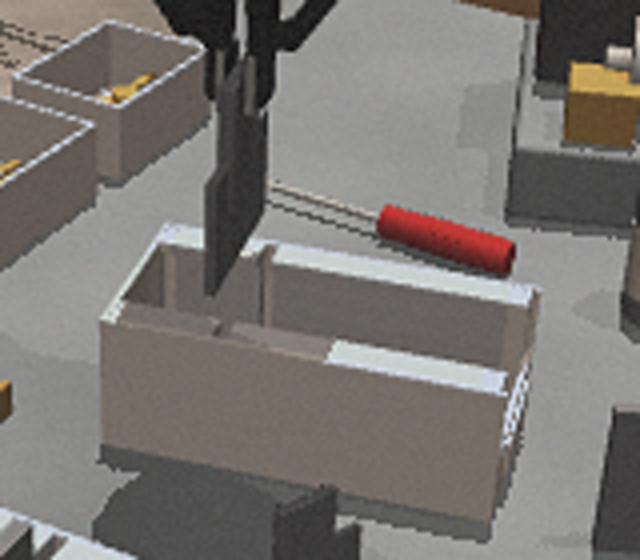

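```bash
python3 - <<'E'
from h import *
p=cv2.imread('pics/wrist6.png'); c=p[140:320,270:430]; c=cv2.convertScaleAbs(c,alpha=1.6)
cv2.imwrite('pics/w6c.png',cv2.resize(c,None,fx=3.3,fy=3.3,interpolation=cv2.INTER_CUBIC))
p=cv2.imread('pics/side6.png'); c=p[205:245,280:345]; 
cv2.imwrite('pics/s6c.png',cv2.resize(c,None,fx=12,fy=12,interpolation=cv2.INTER_CUBIC))
E
```

```text
(no output)
```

View pics/w6c.png

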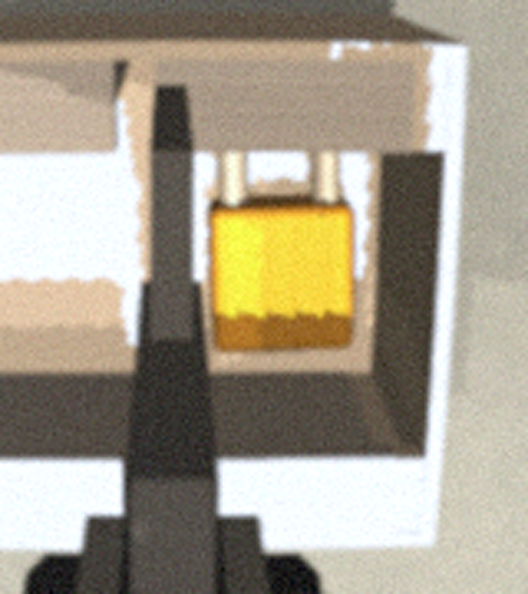

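View pics/s6c.png

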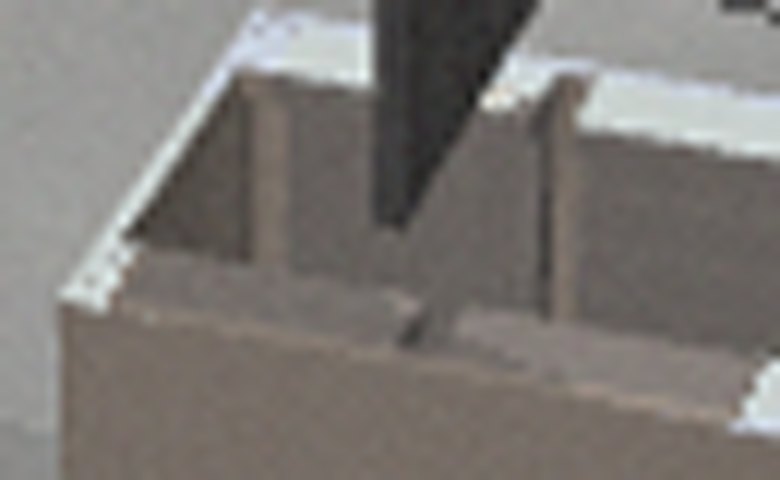

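The wrist crop shows the slot notch in the +y wall at about (311,160). The plate edge is at about (322,175), so they do not line up. My earlier slot figure used points seen deep inside the notch, so I'll recompute by casting rays onto the lip plane.

```bash
cat >> h.py <<'E'
def wray(u,v,z,pos,rot):
    m=bot.camera_model('wrist'); M=m['mount']; T=RT(rot)
    dx,dy=u-m['cx'],v-m['cy']; r=np.hypot(dx,dy); th=r/m['fx']
    c=np.array([dx/r*np.sin(th),dy/r*np.sin(th),np.cos(th)])
    o=T@M[:3,3]+pos; k=T@M[:3,:3]@c
    return o+k*(z-o[2])/k[2]
C0=np.array([.5891,-.1377]); a=np.radians(14.35); L=np.array([np.cos(a),np.sin(a)]); W=np.array([-L[1],L[0]])
def uw(P): d=(np.asarray(P)[:2]-C0)*1000; return np.array([d@L,d@W])
E
python3 - <<'E'
from h import *
d=np.load('pics/top0.npy');P=cloud('top',d);z=P[...,2]
# top: pixels of notch columns re-cast on lip plane
v,u=np.nonzero((z<.082)&(z>-.01)); k=(v>180)&(v<310)&(u>315)&(u<415); v,u=v[k],u[k]
Q=np.array([uw(ray('top',a,b,.089)) for a,b in zip(u,v)])
for s in(1,-1):
    for lo in range(37,56,3):
        k=(s*Q[:,1]>lo)&(s*Q[:,1]<lo+3)&(Q[:,0]>15)&(Q[:,0]<90)
        print(s,lo,k.sum(), Q[k,0].mean() if k.any() else '', (Q[k,0].min(),Q[k,0].max()) if k.any() else '')
pos=[.6394,-.1252,.2057]; rot=[153.9,89.9,168.0]
for n,(cx,cy) in dict(slotL=(118,65),slotR=(153,65),endtop=(465,45),endbot=(436,545),innerTL=(440,152),innerBL=(425,457),lipedge=(60,152),lipedge2=(60,458)).items():
    print(n,uw(wray(270+cx/3.3,140+cy/3.3,.089,pos,rot)))
print('plate',uw(wray(270+172/3.3,140+90/3.3,.116,pos,rot)),uw(wray(270+172/3.3,140+150/3.3,.186,pos,rot)),'tcp',uw(pos))
for n,(x,y) in dict(nearslot=(415,325),).items(): print(n,uw(ray('side',280+x/12,205+y/12,.089)))
for n,(x,y) in dict(nl=(400,345),nr=(427,340),nl2=(410,295),nr2=(455,310),fl=(530,95),fr=(580,100),bl=(62,300),br=(255,15)).items(): print(n,uw(ray('side',280+x/12,205+y/12,.089)))
E
```

```text
Traceback (most recent call last):
  File "h.py", line 12, in ray
    m=bot.camera_model(name)
ValueError: time passes only in moves, steps and waits
```

```bash
sed -i 's/^def RT/from functools import lru_cache\nCM=lru_cache(bot.camera_model)\ndef RT/; s/m=bot.camera_model(/m=CM(/' h.py
cat > m.py <<'E'
from h import *
d=np.load('pics/top0.npy');P=cloud('top',d,CM('top'));z=P[...,2]
v,u=np.nonzero((z<.082)&(z>-.01)); k=(v>180)&(v<310)&(u>315)&(u<415); v,u=v[k],u[k]
Q=np.array([uw(ray('top',a,b,.089)) for a,b in zip(u,v)])
for s in(1,-1):
    for lo in range(37,56,3):
        k=(s*Q[:,1]>lo)&(s*Q[:,1]<lo+3)&(Q[:,0]>15)&(Q[:,0]<90)
        print(s,lo,k.sum(), Q[k,0].mean() if k.any() else '', (Q[k,0].min(),Q[k,0].max()) if k.any() else '')
pos=[.6394,-.1252,.2057]; rot=[153.9,89.9,168.0]
for n,(cx,cy) in dict(slotL=(118,65),slotR=(153,65),endtop=(465,45),endbot=(436,545),innerTL=(440,152),innerBL=(425,457),lipedge=(60,152),lipedge2=(60,458)).items():
    print(n,uw(wray(270+cx/3.3,140+cy/3.3,.089,pos,rot)))
print('plate',uw(wray(270+172/3.3,140+90/3.3,.116,pos,rot)),uw(wray(270+172/3.3,140+150/3.3,.186,pos,rot)),'tcp',uw(pos))
for n,(x,y) in dict(nl=(400,345),nr=(427,340),nl2=(410,295),nr2=(455,310),fl=(530,95),fr=(580,100),bl=(62,300),br=(255,15)).items(): print(n,uw(ray('side',280+x/12,205+y/12,.089)))
E
python3 m.py
```

```text
1 37 6 43.964682210495624 (np.float64(36.45700906989713), np.float64(48.404502619508236))
1 40 3 46.5180311527103 (np.float64(44.21038373023617), np.float64(48.82623365887299))
1 43 4 47.62213399926512 (np.float64(44.6318308721704), np.float64(49.66968212115431))
1 46 4 46.41771322811318 (np.float64(45.05327348161541), np.float64(47.78222278816482))
1 49 3 45.896699708990184 (np.float64(43.59015806681938), np.float64(48.203795956821))
1 52 3 46.31812875198034 (np.float64(44.01144755012465), np.float64(48.625364590070326))
1 55 2 47.89296364197541 (np.float64(46.73899859596527), np.float64(49.046928687985556))
-1 37 5 45.39871160224938 (np.float64(43.29506346084656), np.float64(48.343867614496425))
-1 40 3 46.8680756741907 (np.float64(45.184675405095106), np.float64(47.92114126410288))
-1 43 3 47.21719170449679 (np.float64(44.762080328989725), np.float64(49.81381990226443))
-1 46 4 45.96933886801112 (np.float64(43.91687650474593), np.float64(48.96806342111879))
-1 49 4 46.01926936388133 (np.float64(43.49426775646026), np.float64(48.5451783349979))
-1 52 3 47.068790182829254 (np.float64(45.38468739211695), np.float64(48.122288685079994))
-1 55 0  
slotL [40.4667 51.3347]
slotR [47.8983 51.2713]
endtop [115.0832  56.4547]
endbot [116.251  -64.1498]
innerTL [110.464   32.7318]
innerBL [111.522  -40.1886]
lipedge [27.6716 32.5602]
lipedge2 [ 25.3174 -39.6947]
plate [51.9074 49.4506] [51.875  50.5606] tcp [51.8287 -0.3566]
nl [47.621  55.0039]
nr [43.266  51.6767]
nl2 [51.0678 37.5675]
nr2 [41.2808 39.8567]
fl [ 50.3844 -42.8107]
fr [ 40.1309 -44.2336]
bl [113.9155  60.9829]
br [114.16   -55.5289]
```

Call:
play_rows([
  [[0.5, -0.1, -0.3], 0, 0.5],
  [[1, -0.1, -0.6], 0.1, 0.5],
  [[1.6, -0.1, -0.6], 0.1, 0.5],
  [[2, -0.1, -0.6], 0.1, 0.5],
  [[2, -0.1, -0.6], 0.1, 0.5],
  [[2, -0.1, -0.6], 0.1, 0.5],
])

```text
time: 6.93
ee_pos: [0.6334, -0.1279, 0.1869]
tcp_rot: [150.7, 90.0, 164.9]
wrist_force: [0.1, -0.1, -1.0]
opening: 0.009
```

```bash
python3 - <<'E'
from h import *
plan([.639,-.1249,.207],14.35)
p,d=bot.camera('wrist');cv2.imwrite('pics/w7.png',p)
c=cv2.convertScaleAbs(p[140:320,270:430],alpha=1.6)
cv2.imwrite('pics/w7c.png',cv2.resize(c,None,fx=3.3,fy=3.3,interpolation=cv2.INTER_CUBIC))
p,d=bot.camera('side');cv2.imwrite('pics/s7.png',p)
c=p[190:250,280:345]; cv2.imwrite('pics/s7c.png',cv2.resize(c,None,fx=10,fy=10,interpolation=cv2.INTER_CUBIC))
E
```

```text
t 6.9333 pos [ 0.6334 -0.1279  0.1869] jaw 14.223851619135543 toolx [-0.0006  0.0002 -1.    ] tooly [-0.2457  0.9693  0.0003] shift cm [-2.0076  0.1506  0.6106] turn -0.12614838086446412 F [ 0.0713 -0.0566 -0.9895] op 0.0090267670081013 q [-11.4125  17.9542  20.2202  92.2995   0.0022  64.3636]
```

View pics/w7c.png

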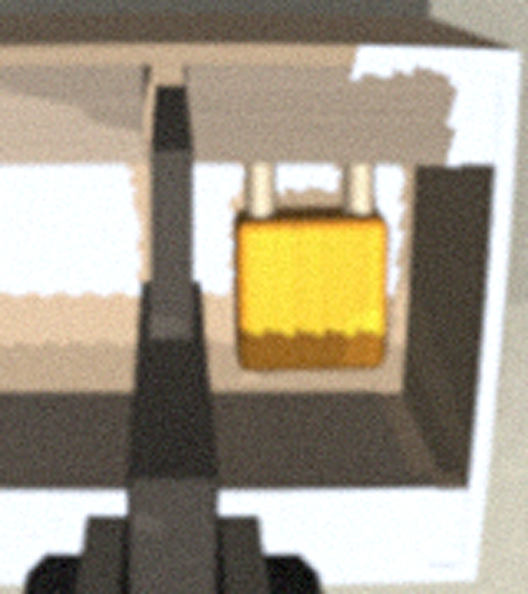

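View pics/s7c.png

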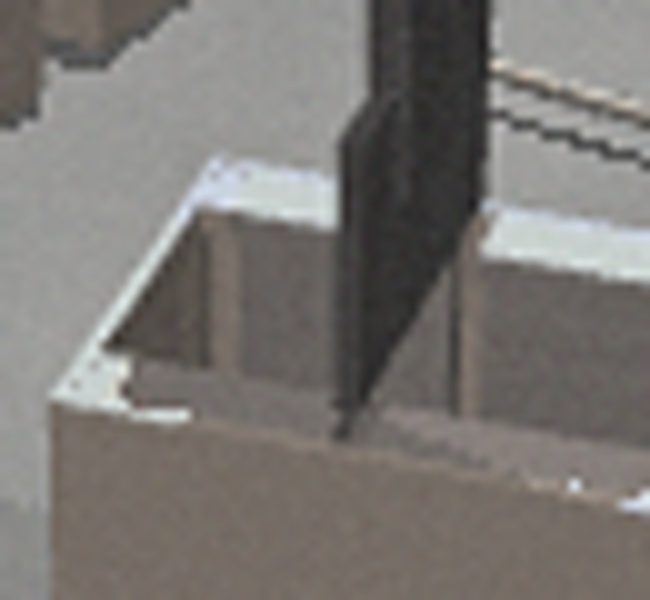

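Call:
play_rows([
  [[0, 0, -0.08], 0, 0.5],
  [[0.2, 0, -0.08], 0, 0.5],
  [[0.4, 0, -0.08], 0, 0.5],
  [[0.6, 0, -0.08], 0, 0.5],
  [[0.8, 0, -0.08], 0, 0.5],
  [[0.8, 0, -0.08], 0, 0.5],
])

```text
time: 7.53
ee_pos: [0.6327, -0.128, 0.1786]
tcp_rot: [155.2, 90.0, 169.4]
wrist_force: [0.5, 0.2, -1.2]
opening: 0.0091
```

Call:
play_rows([
  [[0.2, 0, 0], 0, 0.5],
  [[0.4, 0, 0], 0, 0.5],
  [[0.6, 0, 0], 0, 0.5],
  [[0.6, 0, 0], 0, 0.5],
])

```text
time: 7.87
ee_pos: [0.6327, -0.128, 0.1727]
tcp_rot: [153.5, 90.0, 167.7]
wrist_force: [0.1, -1.0, -0.7]
opening: 0.0091
```

```bash
python3 - <<'E'
from h import *
plan([.639,-.1249,.207],14.35)
p,d=bot.camera('wrist');cv2.imwrite('pics/w8.png',p)
c=cv2.convertScaleAbs(p[140:320,270:430],alpha=1.6)
cv2.imwrite('pics/w8c.png',cv2.resize(c,None,fx=3.3,fy=3.3,interpolation=cv2.INTER_CUBIC))
p,d=bot.camera('side');cv2.imwrite('pics/s8.png',p)
c=p[190:250,280:345]; cv2.imwrite('pics/s8c.png',cv2.resize(c,None,fx=10,fy=10,interpolation=cv2.INTER_CUBIC))
E
```

```text
t 7.8667 pos [ 0.6327 -0.128   0.1727] jaw 14.216524640503893 toolx [-0.0006  0.0001 -1.    ] tooly [-0.2456  0.9694  0.0003] shift cm [-3.4296  0.151   0.6808] turn -0.1334753594961029 F [ 0.1172 -1.0476 -0.7111] op 0.009098780340322622 q [-11.439   17.6647  18.2852  90.6584   0.0005  64.3444]
```

View pics/w8c.png

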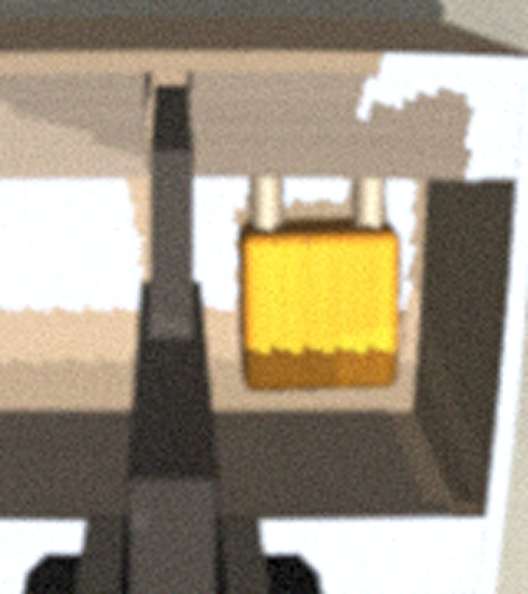

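View pics/s8c.png

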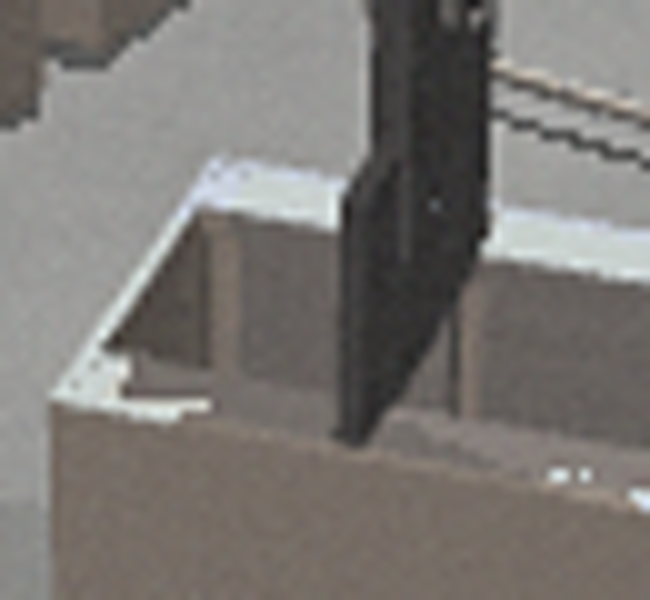

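The plate's lower edge is about 8 mm below the lip tops with no force on it, so it is in the slots. I continue down.

Call:
play_rows([
  [[0.3, 0, 0], 0, 0.5],
  [[0.6, 0, 0], 0, 0.5],
  [[0.9, 0, 0], 0, 0.5],
  [[1.2, 0, 0], 0, 0.5],
  [[1.5, 0, 0], 0, 0.5],
  [[1.8, 0, 0], 0, 0.5],
  [[2.1, 0, 0], 0, 0.5],
  [[2.4, 0, 0], 0, 0.5],
  [[2.7, 0, 0], 0, 0.5],
  [[3, 0, 0], 0, 0.5],
])

```text
time: 8.8
ee_pos: [0.6329, -0.1281, 0.143]
tcp_rot: [98.5, 90.0, 112.7]
wrist_force: [0.5, -0.3, -0.8]
opening: 0.0087
```

Call:
play_rows([
  [[0.4, 0, 0], 0, 0.5],
  [[0.8, 0, 0], 0, 0.5],
  [[1.2, 0, 0], 0, 0.5],
  [[1.6, 0, 0], 0, 0.5],
  [[2, 0, 0], 0, 0.5],
  [[2.4, 0, 0], 0, 0.5],
  [[2.8, 0, 0], 0, 0.5],
  [[3.2, 0, 0], 0, 0.5],
  [[3.6, 0, 0], 0, 0.5],
  [[4, 0, 0], 0, 0.5],
  [[4.3, 0, 0], 0, 0.5],
  [[4.3, 0, 0], 0, 0.5],
])

```text
time: 9.8
ee_pos: [0.6326, -0.128, 0.0994]
tcp_rot: [154.5, 89.9, 168.8]
wrist_force: [-0.1, 0.1, -1.4]
opening: 0.0092
```

Call:
play_rows([
  [[0.1, 0, 0], 0, 0.5],
  [[0.2, 0, 0], 0, 0.5],
  [[0.27, 0, 0], 0, 0.5],
  [[0.27, 0, 0], 0, 0.5],
])

```text
time: 10.13
ee_pos: [0.6329, -0.1281, 0.0976]
tcp_rot: [-19.7, 90.0, -5.4]
wrist_force: [-0.3, 0.4, -0.9]
opening: 0.0088
```

Call:
play_rows([
  [[0.05, 0, 0], 0, 0.5],
  [[0.1, 0, 0], 0, 0.5],
  [[0.1, 0, 0], 0, 0.5],
])

```text
time: 10.38
ee_pos: [0.6329, -0.1281, 0.0966]
tcp_rot: [-6.5, 90.0, 7.7]
wrist_force: [1.1, 0.7, -1.2]
opening: 0.0088
```

Call:
play_rows([
  [[0, 0, 0], 0, 2],
  [[0, 0, 0], 0, 3.5],
  [[0, 0, 0], 0, 4],
  [[0, 0, 0], 0, 4],
  [[-1, 0, 0], 0, 4],
  [[-2.5, 0, 0], 0, 4],
  [[-5, 0, 0], 0, 4],
  [[-8, 0, 0], 0, 4],
  [[-8, 0, 0], 0, 4],
])

```text
time: 11.13
ee_pos: [0.6345, -0.1284, 0.1838]
tcp_rot: [-25.5, 89.5, -11.3]
wrist_force: [1.1, -0.3, 0.5]
opening: 0.0402
```

```bash
python3 - <<'E'
from h import *
plan([.549,-.1249,.25],14.35)
p,d=bot.camera('wrist');cv2.imwrite('pics/w9.png',p)
p,d=bot.camera('side');cv2.imwrite('pics/s9.png',cv2.resize(p[170:290,260:420],None,fx=4,fy=4,interpolation=cv2.INTER_CUBIC))
E
```

```text
t 11.1333 pos [ 0.6345 -0.1284  0.1838] jaw 14.21564574617633 toolx [ 0.0082 -0.0016 -1.    ] tooly [-0.2455  0.9694 -0.0036] shift cm [-6.6877  2.4118 -8.1528] turn -0.13435425382367328 F [ 1.0506 -0.3432  0.5428] op 0.0401663339216107 q [-11.4379  17.5062  19.3162  91.3318   0.001   64.3472]
```

View pics/w9.png

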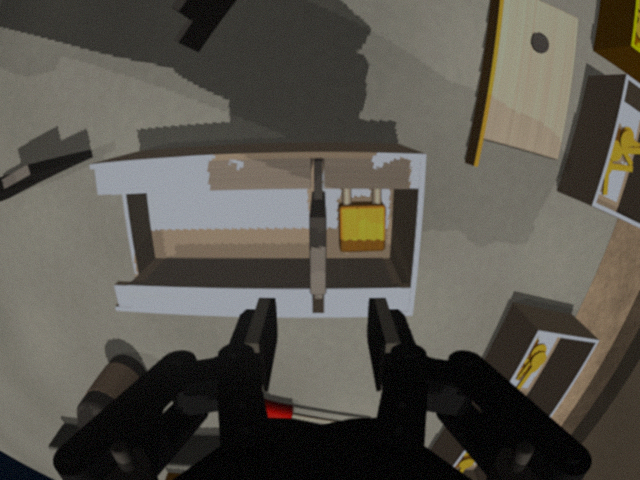

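View pics/s9.png

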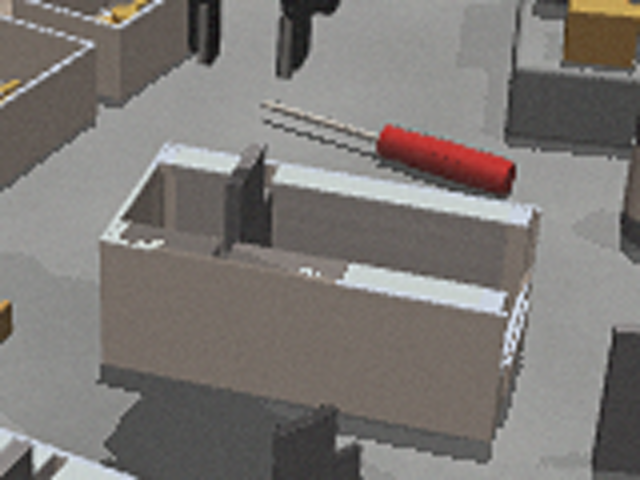

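Call:
play_rows([
  [[-3, 0, 0], 0, 4],
  [[-6, 0, 0], 0, 4],
  [[-7, -3, -2], 0, 4],
  [[-7, -6, -4], 0, 4],
  [[-7, -9, -6], 0, 4],
  [[-7, -12, -8], 0, 4],
  [[-7, -15, -10], 0, 4],
  [[-7, -18, -12], 0, 4],
  [[-7, -21, -14], 0, 4],
  [[-7, -24, -16], 0, 4],
  [[-7, -24, -16], 0, 4],
  [[-7, -24, -16], 0, 4],
])

```text
time: 12.23
ee_pos: [0.5355, -0.4017, 0.2451]
tcp_rot: [128.8, 89.9, 142.8]
wrist_force: [0.1, -0.4, -0.1]
opening: 0.04
```

```bash
python3 - <<'E'
from h import *
print(bot.get_obs()['wrist_force'],bot.get_obs()['ee_pos'])
p,d=bot.camera('top');cv2.imwrite('pics/t10.png',p)
P=cloud('top',d,CM('top'));z=P[...,2]
box=np.zeros((480,640),bool); box[180:310,315:415]=1
m=box&(z>.108)&(z<.14)
n,l,s,_=cv2.connectedComponentsWithStats(m.astype(np.uint8)); print(s)
t=P[m]; 
if len(t): 
    rt=cv2.minAreaRect((t[:,:2]*1000).astype(np.float32)); c=np.array(rt[0])/1000; print(rt,np.median(t[:,2]),uw(c))
E
```

```text
[ 0.0532 -0.4007 -0.0748] [ 0.5355 -0.4017  0.2451]
[[     0      0    640    480 307073]
 [   350    215     23     10    127]]
((634.9835205078125, -124.906005859375), (11.591269493103027, 49.4849853515625), 13.924302101135254) 0.12075200271369901 [47.6229  1.0228]
```

View pics/t10.png

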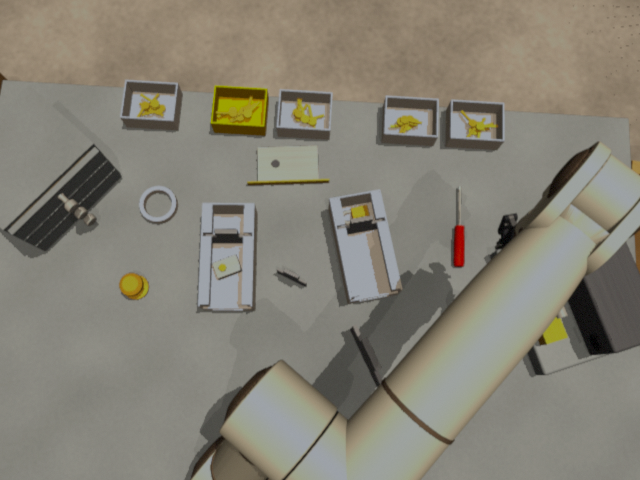

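```bash
python3 -c "
from workcell import bot
print(bot.job_done())"
```

```text
the job is handed in; nothing more can be done
None
```

The divider now stands in its bin's slots, released and fully down, and I have handed the job in at about 12.3 s. No verdict was reported.

**What I did:** I gripped the tab, raised the divider 3 mm and turned it about 39° to lie lengthwise. I then lifted it about 108 mm straight out, turned it back about 75° over the slots, lowered it in, let go and backed away.

**Last checks, from the top camera:**

| Check | Measured | Target |
|---|---|---|
| Tab top height | 120.8 mm (121.0 mm at the start, standing on the floor) | about 121 mm |
| Position along the bin | 47.6 mm | 34 to 56 mm |
| Position across the bin | 1.0 mm | within ±8 mm |
| Angle to the slots | about 0.4° (0.007 rad) | under 0.08 rad |

- **Clearance:** the gripper is clear of everything and the wrist force is about zero. The bystanders look unmoved in the top view, though the retreated arm hides the oil bottle there; I saw it upright in the wrist view just after letting go.
- **Not measured:** I did not measure the divider's upright tilt on its own; the side view shows it standing straight.
- **A check that disagreed:** my first slot estimate of 51.5 mm along the bin was wrong, because it used points seen deep inside the notch. Casting onto the lip plane gave about 46.5 mm. The wrist view put the slot about 2 mm further from the plate than that, so I set the final alignment from the wrist view before lowering. The plate went in with no noticeable force.

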